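# Zero the leather splitter's roller and set it a quarter turn open

## Task

Set the gap on the bench leather splitter: turn the red wing screw clockwise until you feel the roller bottom firmly on the bed, without forcing it, then back the screw off a quarter turn. Then swing the black clamp lever clockwise all the way to its stop to lock the setting, and leave everything else on the bench where it lies.

Things in the scene. Friction and masses are not known exactly. Their poses are not given: they have to be found in the camera images.
- splitter: Bench leather splitter of dark green cast iron, bolted to the granite slab (fixed). Base 170 x 240 mm; two cheeks carry a bridge 54 x 236 mm whose top is 132 mm above the base's underside. Origin: centre of the base's underside. x points away from the infeed side (the infeed is at -x), y along the roller towards the clamp lever's end, z up.
- bed (a point): Middle of the flat steel bed under the roller, 52 mm above the splitter's underside; z up. The roller's height over this point is the gap to be set.
- roller_line (a point): Lowest line of the amber urethane roller (32 mm diameter, 146 mm long), at its middle. It rides straight up and down, 2 mm for each turn of the wing screw, and starts 0.4 to 0.9 mm above the bed.
- wing_grip (a point): Red wing of the gap screw, upright on the bridge: flat-sided, 60 mm long, 12 thick, 30 tall, its underside 25 and its top 55 mm above the bridge (a brass bush, 16 mm radius, 10 high, and the collar stand below). Point on the screw's upright axis, 12 mm below the wing's top; x along the wing to the ear with the white dot, z up. It turns in place, clockwise from above to close.
- collar (a point): Steel collar of the same screw (14 mm radius, its top, this point, 14 mm above the bridge), part of the spindle; z up, x in line with the wing's x at rest. A stiff rubber cushion joins wing to collar: the wing winds up on it by 1 rad per 2.5 N m, so the collar shows the true screw angle. The screw starts 75 to 165 degrees short of bottom; where it points at bottom differs every time.
- spindle: The screw itself, with collar and wing (origin on its axis, 10 mm above the bridge; axes as the collar's). Thread drag 0.05 N m, then a hard bottom as roller meets bed. Firmly bottomed: 0.25 to 0.5 N m on the wing (wing wound up 6 to 12 degrees past the collar). Forced: 0.8 N m (18 degrees). It stays where left. The quarter turn counts from the bottom.
- lever_pivot (a point): Point on the upright pivot axis of the black clamp lever, at the top of its hub (24 mm diameter, 30 mm tall), 92 mm from the wing screw along the splitter's +y, 30 mm above the bridge.
- lever_end (a point): Point in the black clamp lever's round handle (15 mm thick), 68 mm out from the pivot axis and 30 mm above the bridge; the handle's end is 18 mm farther out. x points from the handle to the pivot, z up. Turns with the lever.
- lock_lever (a joint): Angle of the clamp lever, rad: 0 when it points to the splitter's -x (square to the bridge, over the infeed), growing clockwise as seen from above (towards the splitter's +y, away from the wing screw) to the stop at 1.2. It starts at 0 to 0.3, drags with 0.12 N m (about 2 N at the handle) and stays where it is left.
- discs_gold: Bystander: small pile of gold leather discs, 44 mm diameter each, 14 mm high, on the slab in front of the splitter. Origin: underside.
- discs_silver: Bystander: pile of silver discs, 44 mm diameter each, 11 mm high, on the cream cutting board (300 x 220 x 15 mm). Origin: underside.
- discs_nude: Bystander: pile of pale discs, 44 mm diameter each, 11 mm high, on the slab. Origin: underside.
- arch_punch: Bystander: arch punch with red handle and steel cutter, 195 mm long, 48 mm high, lying on the cream cutting board. Origin: underside, near the fork.
- mallet: Bystander: mallet lying on the slab, head 56 mm diameter x 85 mm, 240 mm long. Origin: under the head; the handle runs to its -x.
- edge_paint: Bystander: closed jar of edge paint, 48 mm diameter, 75 mm high. Origin: underside.
- step_gauge: Bystander: brass step gauge 56 x 20 x 12 mm on the slab behind the splitter. Origin: underside.
- awl: Bystander: awl with wooden handle, 145 mm long, 28 mm high, lying on the slab. Origin: underside.

How it is judged:
On the way, in this order (a step that is already met when the one before it is completed fails the run):
1. the roller is screwed down firmly on the bed (wing wound up at least 4 degrees against the bottom) (z of roller_line in the frame of bed below 3e-05 m and angle between the x axis of wing_grip and the x axis of collar, either way round above 0.07 rad), for 0.15 s.
2. the screw is backed off a quarter turn (z of roller_line in the frame of bed between 0.00039 and 0.00061 m), for 0.3 s.
3. the clamp lever is swung to its stop (value of joint lock_lever above 1.08 rad), for 0.2 s.
At the end, for the whole second after the job is handed in: Roller 0.39 to 0.61 mm above the bed (the screw a quarter turn, give or take 20 degrees, from the bottom) and clamp lever within 0.12 rad of its stop (all of step 2 and value of joint lock_lever above 1.08 rad); the robot touches nothing.
It fails at once if the screw is forced: the wing is wound up more than 18 degrees on its cushion (over 0.8 N m) (angle between the x axis of wing_grip and the x axis of collar, either way round above 0.32 rad).
It fails at once if a bystander is pushed more than 25 mm from where it lay (distance of any of discs_gold, discs_silver, discs_nude, arch_punch, mallet, edge_paint, step_gauge, awl from where it was at the start of the episode above 0.025 m).
It also fails if it takes over 72 s, if anything falls off the work surface, if the arm or the gripper's body presses on something with over 40 N, if the wrist force passes 120 N, or if a joint passes its speed limit or range.

## Robot

A 6-joint arm with a two-finger parallel gripper is mounted at the origin on the work surface. World frame = base frame: x ahead of the robot, y to its left, z up, the work surface at z = 0. Lengths are in m, angles in rad, forces in N, time in s.
With the tool pointing down it reaches from about 0.35 to 0.975 m from the base axis. Payload 4.9 kg.
Tool frame: the origin (TCP) lies on the mounting face of the last link; the fingertips stand 173 mm ahead of it and the grasp point (between the pads) lies 155 mm ahead of it; z points along the fingers, y is the direction in which the jaws open and shut (so a half turn about z gives the same grasp; the last joint's range is limited). The gripper opens to 85 mm and grips with 20 to 120 N. Pads are 22 mm wide; open, the fingers measure 114 mm over their backs; the gripper's body (76 mm by 85 mm) begins 54 mm behind the grasp point. The pads swing forward as they close: fully open they stand 13 mm farther back than shut.
Start: joints at [1.155, 0.053, 1.613, -0, 1.476, -0.119], TCP at [0.183, 0.598, 0.405] pointing down, gripper open.
Joint ranges: [-3.01, 3.01], [-1.01, 2.22], [0.06, 2.58], [-1.02, 4.17], [0.09, 2.62], [-3.14, 3.14]. Speed limits (rad/s): [2.57, 2.57, 3.14, 3.14, 3.14, 3.14].

## Interface

Orientations are given as a rotation vector (axis times angle).
In Python, from station import ctrl gives the robot as it stands. The module is installed in compiled form; this text tells all that it offers.
- The arm moves only by the tool jog_arm, never from a script. Its argument "steps" is a list of rows, each a list of 2 entries, a list of its own where there are three numbers: the shift along the tool's x, y, z in cm, then the turn, a rotation vector about the tool's x, y, z in degrees. In form: [[[tx, ty, tz], [rx, ry, rz]], ...]. A call has 1 to 8 rows; each row shifts and turns the pose as measured when the row begins, along the tool's axes as they then stand; what a row does not reach is not made up. A row lasts 1/10 s, in which the tool goes at most 50 mm and 8.59 degrees, less where a joint would pass 70% of its speed; a pose out of reach is approached as far as the arm can. A call is refused whole if a number of a shift passes 5 or a number of a turn 8.59, either way. A call with a gripper value outside its range is refused whole. "fingers" is the gripper command: -1 is shut, 1 is fully open, values between are in proportion, set as the call begins (left out, the last holds). The fingers move at their own pace and stop on an object; "grip_force" is the grip in N (left out, the last holds). Time passes only in rows, so rows that do not move let the fingers close. It gives the time, the measured TCP pose, the force and the opening at its end, in the units of the state.
- ctrl.get_obs(): the state, without advancing time (a new reading comes with each control period).
- ctrl.get_image(name): name is "side" or "top" or "wrist"; returns the picture (420x560x3 uint8, red, green, blue); there is no depth.
- ctrl.camera_info(name): a dict with "K" (3x3 intrinsics, pixels), "camera_from_world" (4x4, takes a point from world to camera coordinates). Camera axes: x right, y up, looking along -z (the intrinsics and any distortion apply to the point x, -y, -z); pixel columns grow to the right and rows downward; lengths in m; the calibration is good to about 2 mm. A picture is of the moment at which its call begins: read the wrist's pose just before it. camera_info takes no time and is no camera call; for the wrist camera it gives the pose at the moment of the call.
- ctrl.finish_job(): hands the job in, once; it reports no verdict.
The state is a dict: "t": time; "q": joint angles; "dq": joint speeds; "effort": joint torques, N m; "tool_pos": TCP position; "tool_rot": TCP orientation; "contact_force": force on the tool from outside, world axes, zero at the start; "wrist_torque": the same for the moment, N m; "opening": finger opening in m.
Only numpy, scipy, OpenCV 4.12 (cv2) and the standard library are available. Lean on these libraries where they do the work, as an engineer would, in place of code of your own. Each camera call takes 0.05 s, during which the arm holds its last target.

## Working session

There is one attempt and no reset: what is moved stays moved. The work goes in short steps, Python scripts to look and compute and a tool call to move; the robot and the scene stay as the last step left them, time stands still between calls to the robot, and variables do not carry over. Pictures are saved under pics/ and viewed, and the job is handed in when it is done.

Besides the shell and the picture viewer there is one more tool, called after ">>>" as name(argument=value, ...) on one line, values as JSON. jog_arm: Moves the arm, as the interface text tells. Its arguments: {"type":"object","properties":{"steps":{"type":"array","items":{"type":"array"}},"fingers":{"type":"number"},"grip_force":{"type":"number"}},"required":["steps"]}

```bash
mkdir -p pics
python3 - <<'E'
from station import ctrl
import cv2
o=ctrl.get_obs()
for k in o: print(k,o[k])
for n in ["side","top","wrist"]:
    ci=ctrl.camera_info(n); print(n,{k:(v.tolist() if hasattr(v,'tolist') else v) for k,v in ci.items()})
    cv2.imwrite(f"pics/{n}0.png",ctrl.get_image(n)[:,:,::-1])
E
```

```text
t 0.0
q [ 1.15500108e+00  5.33460948e-02  1.61428391e+00 -1.68470176e-05
  1.47596868e+00 -1.19002343e-01]
dq [-8.74632648e-04  1.25843588e-03 -3.51589586e-07 -1.30931220e-03
 -8.80298706e-04 -2.19933736e-04]
effort [-2.43578106e-04 -3.93684947e+01 -3.70177639e+01 -1.01689232e-04
  6.94522445e-03  1.15445249e-05]
tool_pos [0.18267929 0.59742983 0.40347535]
tool_rot [-4.64413307e-01 -3.10655548e+00  3.04554464e-03]
contact_force [-0.04722466 -0.19505009 -0.76087105]
wrist_torque [ 0.02008249  0.01128191 -0.00430368]
opening 0.08538443154866461
side {'K': [[404.2246204944806, 0.0, 280.77262350363304], [0.0, 404.2246204944806, 215.08028221074974], [0.0, 0.0, 1.0]], 'camera_from_world': [[-0.9618136531346445, -0.273079968672569, -0.01848857359502547, 0.522077380500196], [0.18981993429624097, -0.7141783022718314, 0.6737341798572308, -0.2035880555284774], [-0.19718744683057463, 0.6444972329451177, 0.738742463608615, -0.9265777384895818], [0.0, 0.0, 0.0, 1.0]]}
top {'K': [[521.7342176926225, 0.0, 285.57390769178096], [0.0, 521.7342176926225, 213.36654879914903], [0.0, 0.0, 1.0]], 'camera_from_world': [[-0.00974888049258182, -0.999858636681413, -0.013699123429170752, 0.018969165239047774], [0.9938188945618879, -0.011203229509026491, 0.11044678564971971, -0.5607899628340276], [-0.1105846469494225, -0.01253771518875645, 0.9937876239704926, -1.3575807488267362], [0.0, 0.0, 0.0, 1.0]]}
wrist {'K': [[377.3835395092405, 0.0, 280.1597868028961], [0.0, 377.3835395092405, 212.9363640725385], [0.0, 0.0, 1.0]], 'camera_from_world': [[0.29203578406403913, 0.9564026706678784, -0.003005389401114202, -0.6242433677666636], [-0.9053106841425939, 0.2754188402983567, -0.32335279121414445, 0.042809494220535704], [-0.3084277322216206, 0.09715139704635574, 0.9462737130706794, -0.38201828214008365], [0.0, 0.0, 0.0, 1.0]]}
```

View pics/side0.png

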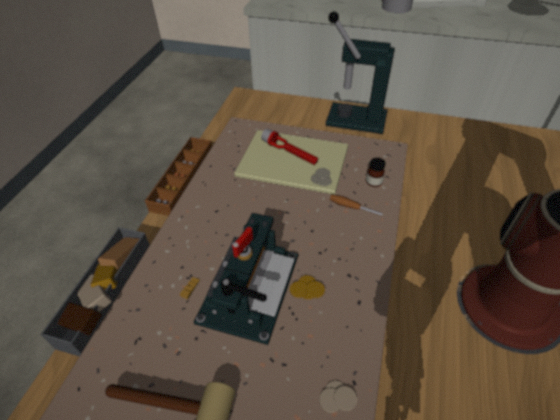

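View pics/top0.png

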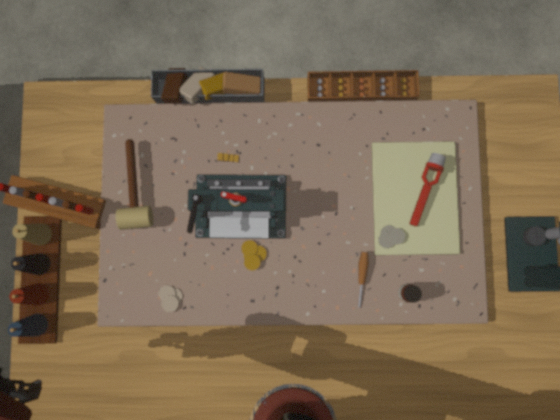

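View pics/wrist0.png

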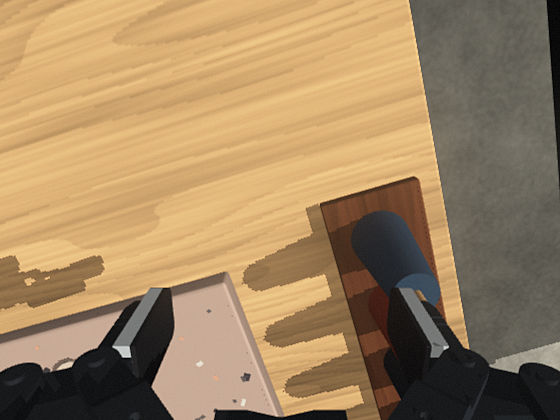

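```bash
cat > h.py <<'E'
import numpy as np,cv2
from station import ctrl
from scipy.spatial.transform import Rotation as R
def bp(n,u,v,z,ci=None):
    ci=ci or ctrl.camera_info(n);K=np.array(ci['K']);T=np.array(ci['camera_from_world'])
    d=np.linalg.inv(K)@[u,v,1]; d=np.array([d[0],-d[1],-d[2]])
    c=-T[:3,:3].T@T[:3,3]; w=T[:3,:3].T@d
    return c+w*(z-c[2])/w[2]
def pj(n,p,ci=None):
    ci=ci or ctrl.camera_info(n);K=np.array(ci['K']);T=np.array(ci['camera_from_world'])
    c=T[:3,:3]@p+T[:3,3]; c=K@[c[0],-c[1],-c[2]]; return c[:2]/c[2]
E
python3 - <<'E'
import cv2
a=cv2.imread('pics/top0.png')[160:250,170:310]; cv2.imwrite('pics/topc.png',cv2.resize(a,(784,504),interpolation=cv2.INTER_CUBIC))
a=cv2.imread('pics/side0.png')[205:345,170:330]; cv2.imwrite('pics/sidec.png',cv2.resize(a,(640,560),interpolation=cv2.INTER_CUBIC))
E
```

```text
(no output)
```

View pics/topc.png

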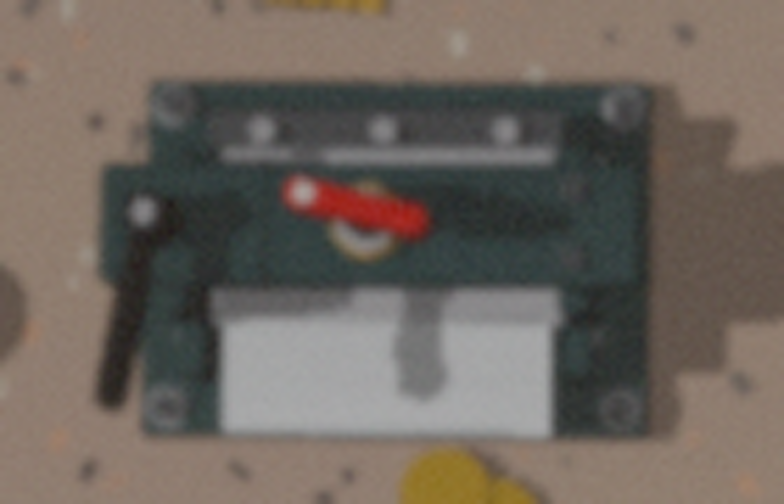

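View pics/sidec.png

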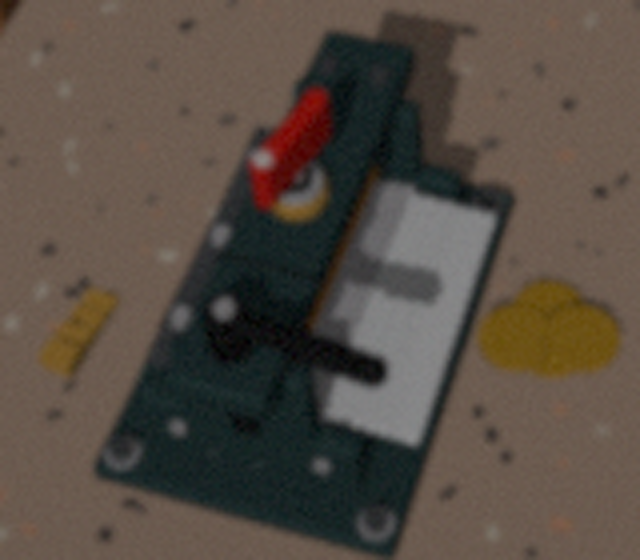

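```bash
cat > m1.py <<'E'
from h import *
from scipy.optimize import least_squares
t=lambda u,v:('top',(u/5.6)+170-.4,(v/5.6)+160-.4)
s=lambda u,v:('side',u/4+170-.4,v/4+205-.4)
def tri(*obs):
    f=lambda p:np.concatenate([pj(n,p)-[u,v] for n,u,v in obs])
    r=least_squares(f,[.55,.1,.1]); return r.x.round(4),r.fun.round(1)
print('pivot',tri(t(143,210),s(222,308)))
print('dot',tri(t(302,192),s(262,158)))
print('boltFarLeft',tri(t(172,103),s(122,450)))
print('boltNearLeft',tri(t(166,407),s(376,523)))
print('leverend',tri(t(110,400),s(375,370)))
for z in (0.02,.03,.04): print([bp(*c,z).round(4) for c in (t(150,82),t(648,88),t(648,435),t(142,432))])
for z in (.2,.215,.23): print('wingtop',bp(*t(303,192),z).round(4),bp(*t(408,220),z).round(4),bp(*t(356,206),z).round(4))
E
python3 m1.py
```

```text
pivot (array([0.5839, 0.2246, 0.1913]), array([ 0.1,  0.2, -0.2, -0. ]))
dot (array([0.5871, 0.154 , 0.2166]), array([ 0. ,  0.1, -0.1, -0. ]))
boltFarLeft (array([0.6554, 0.2385, 0.045 ]), array([ 0.2,  0.5, -0.4, -0. ]))
boltNearLeft (array([0.5113, 0.2408, 0.0421]), array([ 0.1,  0.3, -0.3, -0. ]))
leverend (array([0.5042, 0.2378, 0.192 ]), array([-0. , -0.1,  0.1,  0. ]))
[array([0.6717, 0.2541, 0.02  ]), array([0.6658, 0.0129, 0.02  ]), array([0.498 , 0.0145, 0.02  ]), array([0.502 , 0.2564, 0.02  ])]
[array([0.6698, 0.2522, 0.03  ]), array([0.6639, 0.0128, 0.03  ]), array([0.4973, 0.0144, 0.03  ]), array([0.5013, 0.2545, 0.03  ])]
[array([0.6679, 0.2504, 0.04  ]), array([0.6621, 0.0127, 0.04  ]), array([0.4967, 0.0143, 0.04  ]), array([0.5006, 0.2526, 0.04  ])]
wingtop [0.5899 0.1559 0.2   ] [0.5775 0.1118 0.2   ] [0.5837 0.1336 0.2   ]
wingtop [0.5876 0.1539 0.215 ] [0.5754 0.1103 0.215 ] [0.5815 0.1319 0.215 ]
wingtop [0.5854 0.1519 0.23  ] [0.5733 0.1089 0.23  ] [0.5793 0.1302 0.23  ]
```

```bash
cat > st.py <<'E'
from h import *
import sys
def st(tgt=None,yaw=None):
    o=ctrl.get_obs(); M=R.from_rotvec(o['tool_rot']).as_matrix(); p=np.array(o['tool_pos'])
    print('t',round(o['t'],2),'pos',p.round(4),'q',np.round(o['q'],3),'F',np.round(o['contact_force'],1),'T',np.round(o['wrist_torque'],3),'op',round(o['opening'],4))
    print('x',M[:,0].round(3),'y',M[:,1].round(3),'z',M[:,2].round(4),'yaw x deg',round(np.degrees(np.arctan2(M[1,0],M[0,0])),2))
    if tgt is not None: print('shift cm',(M.T@(np.array(tgt)-p)*100).round(2))
    # tool vertical fix plus yaw
    if yaw is not None:
        a=np.radians(yaw); D=np.array([[np.cos(a),np.sin(a),0],[np.sin(a),-np.cos(a),0],[0,0,-1]])
        print('turn deg',np.degrees(R.from_matrix(M.T@D).as_rotvec()).round(2))
    return o,M,p
if __name__=='__main__':
    a=[float(x) for x in sys.argv[1:]]
    st(a[:3] if len(a)>=3 else None,a[3] if len(a)>3 else None)
E
python3 st.py .5815 .132 .46 70
python3 -c "
from st import *
o,M,p=st()
T=ctrl.camera_info('wrist')['camera_from_world'];T=np.array(T);c=-T[:3,:3].T@T[:3,3];print('cam in tool',M.T@(c-p),'look',M.T@-T[2,:3])"
```

```text
t 0.15 pos [0.1827 0.5975 0.4037] q [ 1.155  0.053  1.614 -0.     1.476 -0.119] F [-0.1 -0.3  0.7] T [-0.027  0.003  0.008] op 0.0855
x [-0.956  0.292  0.   ] y [ 0.292  0.956 -0.002] z [-7.0e-04 -1.5e-03 -1.0e+00] yaw x deg 163.0
shift cm [-51.75 -32.86  -5.58]
turn deg [-8.0e-02  7.0e-02  9.3e+01]
t 0.15 pos [0.1827 0.5975 0.4037] q [ 1.155  0.053  1.614 -0.     1.476 -0.119] F [-0.1 -0.3  0.7] T [-0.027  0.003  0.008] op 0.0855
x [-0.956  0.292  0.   ] y [ 0.292  0.956 -0.002] z [-7.0e-04 -1.5e-03 -1.0e+00] yaw x deg 163.0
cam in tool [0.08323387 0.00063222 0.03009834] look [-3.23559724e-01 -8.90228111e-04  9.46207331e-01]
```

>>> jog_arm(steps=[[[-4, -2.5, -0.7], [0, 0, 0]], [[-4, -2.5, -0.7], [0, 0, 0]], [[-4, -2.5, -0.7], [0, 0, 0]], [[-4, -2.5, -0.7], [0, 0, 0]], [[-4, -2.5, -0.7], [0, 0, 0]], [[-4, -2.5, -0.7], [0, 0, 0]], [[-4, -2.5, -0.7], [0, 0, 0]], [[-4, -2.5, -0.7], [0, 0, 0]]])

```text
t: 0.95
tool_pos: [0.4348, 0.3066, 0.4567]
tool_rot: [-0.445, -3.106, 0.011]
contact_force: [0.9, 0.0, 0.1]
opening: 0.0855
```

```bash
python3 st.py .5815 .132 .46 -105.5
```

```text
t 0.95 pos [0.4348 0.3066 0.4567] q [ 0.475 -0.195  1.762 -0.003  1.582 -0.811] F [0.9 0.  0.1] T [-0.026 -0.089 -0.01 ] op 0.0855
x [-0.96   0.281  0.003] y [ 0.281  0.96  -0.008] z [-0.0052 -0.0064 -1.    ] yaw x deg 163.7
shift cm [-18.98 -12.64  -0.3 ]
turn deg [ -0.19  -0.49 -90.8 ]
```

>>> jog_arm(steps=[[[-3.9, -2.6, 0], [0, 0, 0]], [[-3.9, -2.6, 0], [0, 0, 0]], [[-3.9, -2.6, 0], [0, 0, 0]], [[-3.9, -2.6, 0], [0, 0, 0]], [[-3.4, -2.2, 0], [0, 0, 0]], [[0, 0, 0], [0, 0, -8.5]], [[0, 0, 0], [0, 0, -8.5]], [[0, 0, 0], [0, 0, -8.5]]])

```text
t: 1.75
tool_pos: [0.5898, 0.1168, 0.4553]
tool_rot: [0.257, -3.124, 0.009]
contact_force: [0.0, 0.0, -0.2]
opening: 0.085
```

>>> jog_arm(steps=[[[0, 0, 0], [0, 0, -8.5]], [[0, 0, 0], [0, 0, -8.5]], [[0, 0, 0], [0, 0, -8.5]], [[0, 0, 0], [0, 0, -8.5]], [[0, 0, 0], [0, 0, -8.5]], [[0, 0, 0], [0, 0, -8.5]], [[0, 0, 0], [0, 0, -8.5]], [[0, 0, 0], [0, 0, -8.0]]])

```text
t: 2.55
tool_pos: [0.5895, 0.1159, 0.4507]
tool_rot: [1.967, -2.43, -0.005]
contact_force: [-0.2, -0.4, -0.7]
opening: 0.0854
```

```bash
python3 st.py .5815 .132 .46 -105.5
python3 - <<'E'
from h import *
ci=ctrl.camera_info('wrist')
np.save('ci1.npy',ci,allow_pickle=True)
cv2.imwrite("pics/wrist1.png",ctrl.get_image('wrist')[:,:,::-1])
E
```

```text
t 2.55 pos [0.5895 0.1159 0.4507] q [ 0.071 -0.024  1.614 -0.006  1.566 -2.86 ] F [-0.2 -0.4 -0.7] T [ 0.021 -0.015  0.012] op 0.0854
x [-0.208 -0.978  0.01 ] y [-0.978  0.208  0.012] z [-0.0136 -0.0068 -0.9999] yaw x deg -102.03
shift cm [-1.4   1.13 -0.93]
turn deg [ 0.67 -0.57  3.47]
```

View pics/wrist1.png

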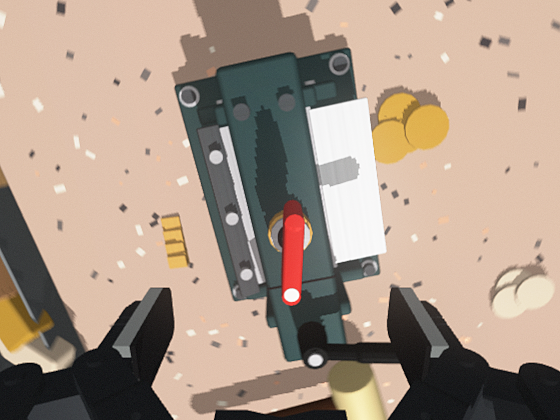

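Run:
```python
from h import *
im=cv2.imread('pics/wrist1.png');ci=np.load('ci1.npy',allow_pickle=True).item()
# rectify onto plane z=0.217
def rect(z,x0,y0,w,s,name):
    # out px: u-> -y, v-> -x ; s px/m
    c=np.array([[x0+w,y0+w],[x0+w,y0-w],[x0-w,y0-w],[x0-w,y0+w]])
    n=int(2*w*s); src=np.float32([pj('',np.array([*a,z]),ci) for a in c]); dst=np.float32([[0,0],[n,0],[n,n],[0,n]])
    cv2.imwrite(name,cv2.warpPerspective(im,cv2.getPerspectiveTransform(src,dst),(n,n),flags=cv2.INTER_CUBIC))
rect(.217,.58,.13,.05,6000,'pics/rect1.png')
rect(.176,.58,.13,.05,6000,'pics/rect1b.png')
for u,v in((291,295),(293,210)): print(bp('',u,v,.217,ci))
print('pivot',bp('',316,357,.192,ci))
```

```text
[0.58823385 0.15457883 0.217     ]
[0.57617664 0.10100284 0.217     ]
pivot [0.58256883 0.22383616 0.192     ]
```

View pics/rect1.png

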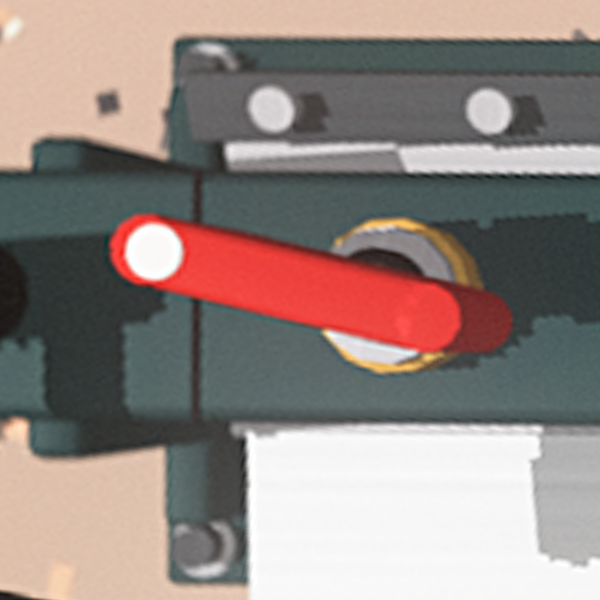

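View pics/rect1b.png

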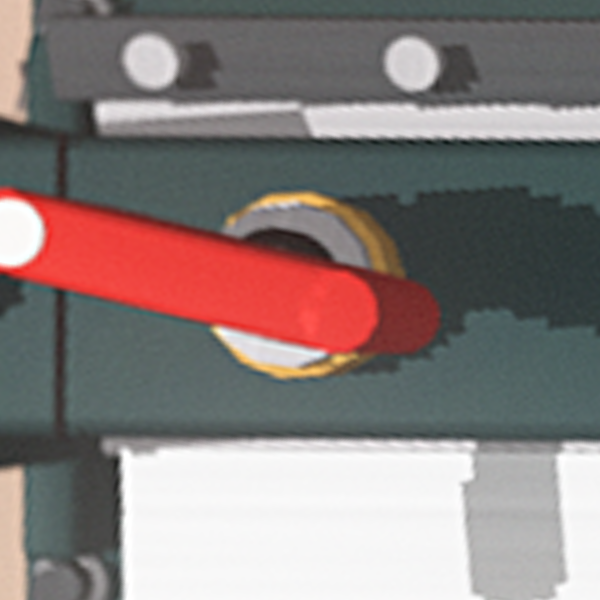

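```bash
python3 st.py .5826 .1323 .36 -102.5
```

```text
t 2.6 pos [0.5895 0.1159 0.4506] q [ 0.071 -0.024  1.614 -0.006  1.566 -2.864] F [ 0.8  0.1 -0.7] T [0.011 0.002 0.031] op 0.0854
x [-0.205 -0.979  0.01 ] y [-0.979  0.205  0.012] z [-0.0139 -0.0068 -0.9999] yaw x deg -101.83
shift cm [-1.55  0.9   9.05]
turn deg [ 0.7  -0.55  0.67]
```

>>> jog_arm(steps=[[[-1.5, 0.9, 1], [0.7, -0.55, 0.7]], [[0, 0, 2], [0, 0, 0]], [[0, 0, 2], [0, 0, 0]], [[0, 0, 0], [0, 0, 0]]], fingers=0, grip_force=30)

```text
t: 3.0
tool_pos: [0.5833, 0.1329, 0.3989]
tool_rot: [-1.953, 2.46, -0.001]
contact_force: [0.2, -0.3, -1.3]
opening: 0.0426
```

```bash
python3 st.py .5826 .1323 .36 -102.5
python3 - <<'E'
from h import *
ci=ctrl.camera_info('wrist')
np.save('ci2.npy',ci,allow_pickle=True)
cv2.imwrite("pics/wrist2.png",ctrl.get_image('wrist')[:,:,::-1])
E
```

```text
t 3.0 pos [0.5833 0.1329 0.3989] q [ 0.1   -0.007  1.683  0.     1.464 -2.813] F [ 0.2 -0.3 -1.3] T [ 0.008  0.047 -0.   ] op 0.0426
x [-0.227 -0.974 -0.   ] y [-0.974  0.227 -0.001] z [ 9.e-04  3.e-04 -1.e+00] yaw x deg -103.12
shift cm [0.07 0.06 3.89]
turn deg [-0.05  0.03 -0.62]
```

View pics/wrist2.png

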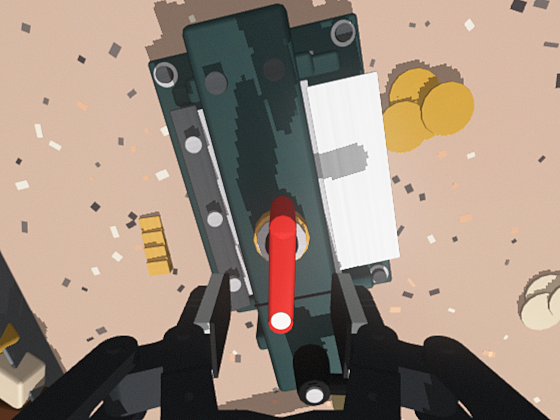

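>>> jog_arm(steps=[[[0, 0, 2], [0, 0, -0.5]], [[0, 0, 1.5], [0, 0, 0]], [[0, 0, 0.3], [0, 0, 0]], [[0, 0, 0], [0, 0, 0]]])

```text
t: 3.45
tool_pos: [0.5851, 0.1328, 0.3662]
tool_rot: [-1.954, 2.449, -0.008]
contact_force: [-0.6, -0.1, 0.9]
opening: 0.0425
```

```bash
python3 st.py .5826 .1323 .36 -102.5
python3 - <<'E'
from h import *
ci=ctrl.camera_info('wrist')
np.save('ci3.npy',ci,allow_pickle=True)
cv2.imwrite("pics/wrist3.png",ctrl.get_image('wrist')[:,:,::-1])
E
```

```text
t 3.45 pos [0.5851 0.1328 0.3662] q [ 0.099  0.018  1.714  0.     1.4   -2.819] F [-0.6 -0.1  0.9] T [0.011 0.027 0.044] op 0.0425
x [-0.222 -0.975 -0.003] y [-0.975  0.222 -0.009] z [ 0.0099  0.0011 -1.    ] yaw x deg -102.83
shift cm [0.11 0.24 0.62]
turn deg [-0.54  0.19 -0.33]
```

View pics/wrist3.png

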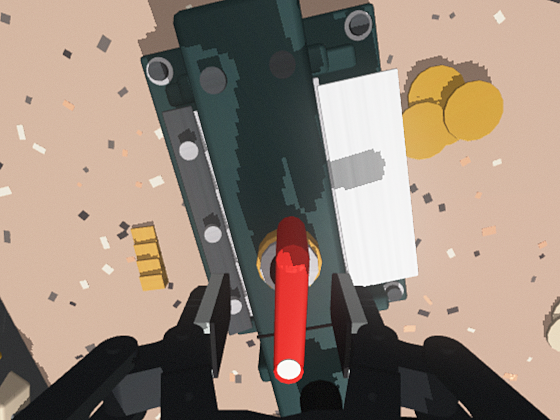

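>>> jog_arm(steps=[[[0.1, 0.2, 0.5], [-0.5, 0.2, -0.3]], [[0, 0.1, 0.2], [0, 0, 0]], [[0, 0, 0], [0, 0, 0]]])

```text
t: 3.8
tool_pos: [0.5825, 0.1325, 0.3616]
tool_rot: [-1.964, 2.448, -0.004]
contact_force: [0.9, 0.3, 0.1]
opening: 0.0428
```

```bash
python3 st.py .5826 .1323 .36 -102.5
```

```text
t 3.8 pos [0.5825 0.1325 0.3616] q [ 9.900e-02  1.700e-02  1.723e+00 -1.000e-03  1.398e+00 -2.824e+00] F [0.9 0.3 0.1] T [-0.021  0.077  0.028] op 0.0428
x [-0.217 -0.976 -0.001] y [-0.976  0.217 -0.004] z [ 4.e-03 -1.e-04 -1.e+00] yaw x deg -102.53
shift cm [ 0.01 -0.02  0.16]
turn deg [-0.23  0.04 -0.03]
```

Close.

>>> jog_arm(steps=[[[0, 0, 0], [0, 0, 0]], [[0, 0, 0], [0, 0, 0]], [[0, 0, 0], [0, 0, 0]], [[0, 0, 0], [0, 0, 0]], [[0, 0, 0], [0, 0, 0]], [[0, 0, 0], [0, 0, 0]]], fingers=-1, grip_force=40)

```text
t: 4.4
tool_pos: [0.5823, 0.1325, 0.3623]
tool_rot: [-1.964, 2.449, -0.004]
contact_force: [-0.8, -0.4, 1.4]
opening: 0.0113
```

```bash
python3 st.py .5826 .1323 .36 -102.5
python3 - <<'E'
from h import *
ci=ctrl.camera_info('wrist')
np.save('ci4.npy',ci,allow_pickle=True)
cv2.imwrite("pics/wrist4.png",ctrl.get_image('wrist')[:,:,::-1])
E
```

```text
t 4.4 pos [0.5823 0.1325 0.3623] q [ 0.099  0.016  1.722 -0.     1.4   -2.823] F [-0.8 -0.4  1.4] T [ 0.002  0.239 -0.052] op 0.0113
x [-0.217 -0.976 -0.001] y [-0.976  0.217 -0.004] z [ 3.8e-03 -1.0e-04 -1.0e+00] yaw x deg -102.54
shift cm [ 0.02 -0.04  0.23]
turn deg [-0.22  0.04 -0.04]
```

View pics/wrist4.png

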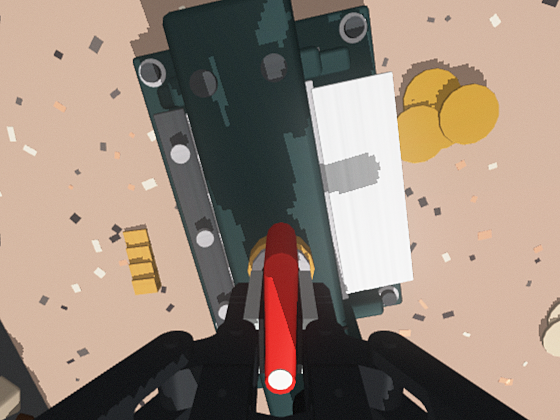

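>>> jog_arm(steps=[[[0, 0, 0], [0, 0, 5]], [[0, 0, 0], [0, 0, 5]], [[0, 0, 0], [0, 0, 5]], [[0, 0, 0], [0, 0, 0]]])

```text
t: 4.85
tool_pos: [0.5823, 0.1325, 0.3623]
tool_rot: [-1.616, 2.691, -0.004]
contact_force: [-2.3, 0.5, 0.2]
opening: 0.0114
```

```bash
python3 st.py .5826 .1323 .36 -102.5
```

```text
t 4.85 pos [0.5823 0.1325 0.3623] q [ 9.900e-02  1.600e-02  1.722e+00 -1.000e-03  1.400e+00 -2.553e+00] F [-2.3  0.5  0.2] T [-0.015  0.209 -0.003] op 0.0114
x [-0.47  -0.883 -0.001] y [-0.883  0.47  -0.004] z [ 3.9e-03 -4.0e-04 -1.0e+00] yaw x deg -118.04
shift cm [ 0.01 -0.03  0.23]
turn deg [ -0.22   0.05 -15.54]
```

>>> jog_arm(steps=[[[0, 0, 0], [0, 0, 8]], [[0, 0, 0], [0, 0, 8]], [[0, 0, 0], [0, 0, 8]], [[0, 0, 0], [0, 0, 8]], [[0, 0, 0], [0, 0, 8]], [[0, 0, 0], [0, 0, 8]], [[0, 0, 0], [0, 0, 0]]])

```text
t: 5.55
tool_pos: [0.5825, 0.1323, 0.3623]
tool_rot: [-0.354, 3.117, -0.003]
contact_force: [-1.2, 0.2, 0.3]
opening: 0.0114
```

```bash
python3 st.py .5826 .1323 .36 -102.5
```

```text
t 5.55 pos [0.5825 0.1323 0.3623] q [ 0.099  0.016  1.722 -0.002  1.399 -1.698] F [-1.2  0.2  0.3] T [0.013 0.188 0.075] op 0.0114
x [-0.974 -0.224 -0.004] y [-0.224  0.974 -0.003] z [ 0.0043 -0.0017 -1.    ] yaw x deg -167.03
shift cm [-0.01 -0.    0.23]
turn deg [ -0.25   0.11 -64.53]
```

>>> jog_arm(steps=[[[0, 0, 0], [0, 0, 5]], [[0, 0, 0], [0, 0, 3]], [[0, 0, 0], [0, 0, 0]]])

```text
t: 5.85
tool_pos: [0.5825, 0.1323, 0.3623]
tool_rot: [-0.15, 3.134, -0.003]
contact_force: [-0.5, -0.8, 0.8]
opening: 0.0112
```

```bash
cat > tq.py <<'E'
from st import *
a=[]
for i in range(4):
    o=ctrl.get_obs(); M=R.from_rotvec(o['tool_rot']).as_matrix(); a.append(np.r_[o['wrist_torque'],o['effort'][5],np.degrees(np.arctan2(M[1,0],M[0,0])),o['tool_pos']])
    ctrl.get_image('side') if i<3 else 0
a=np.array(a);print('t',round(o['t'],2),'T',a[:,:3].mean(0).round(3),'each z',a[:,2].round(3),'e6',a[:,3].round(3),'yaw',a[-1,4].round(2),'pos',a[-1,5:].round(4),'F',np.round(o['contact_force'],1))
E
python3 tq.py
```

```text
t 6.0 T [-0.036  0.22   0.035] each z [ 0.111 -0.004  0.015  0.018] e6 [0.272 0.071 0.015 0.013] yaw -174.61 pos [0.5825 0.1323 0.3623] F [-1.5  0.8  0.1]
```

>>> jog_arm(steps=[[[0, 0, 0], [0, 0, 5]], [[0, 0, 0], [0, 0, 0]]])

```text
t: 6.2
tool_pos: [0.5825, 0.1323, 0.3623]
tool_rot: [-0.014, 3.137, -0.003]
contact_force: [0.0, 0.1, 0.2]
opening: 0.0113
```

```bash
python3 tq.py
```

```text
t 6.35 T [-0.026  0.211  0.048] each z [0.012 0.04  0.088 0.051] e6 [0.376 0.115 0.032 0.013] yaw -179.48 pos [0.5825 0.1323 0.3623] F [ 0.  -0.4  0.3]
```

>>> jog_arm(steps=[[[0, 0, 0], [0, 0, 4]], [[0, 0, 0], [0, 0, 0]]])

```text
t: 6.55
tool_pos: [0.5825, 0.1323, 0.3623]
tool_rot: [0.093, 3.136, -0.003]
contact_force: [-1.3, 0.3, 0.5]
opening: 0.0117
```

```bash
python3 tq.py
```

```text
t 6.7 T [-0.027  0.218  0.008] each z [ 0.004  0.023  0.022 -0.016] e6 [0.311 0.102 0.035 0.02 ] yaw 176.63 pos [0.5825 0.1323 0.3623] F [-0.5  0.2 -0.5]
```

>>> jog_arm(steps=[[[0, 0, 0], [0, 0, 5]], [[0, 0, 0], [0, 0, 0]]])

```text
t: 6.9
tool_pos: [0.5825, 0.1323, 0.3623]
tool_rot: [0.228, 3.129, -0.003]
contact_force: [-2.2, 0.0, 0.1]
opening: 0.0113
```

```bash
python3 tq.py
```

```text
t 7.05 T [-0.033  0.239  0.045] each z [0.006 0.011 0.102 0.063] e6 [0.373 0.121 0.038 0.016] yaw 171.7 pos [0.5825 0.1322 0.3623] F [-1.3 -0.3  0.7]
```

>>> jog_arm(steps=[[[0, 0, 0], [0, 0, 4]], [[0, 0, 0], [0, 0, 0]]])

```text
t: 7.25
tool_pos: [0.5825, 0.1322, 0.3623]
tool_rot: [0.334, 3.12, -0.003]
contact_force: [-1.0, -0.3, -0.4]
opening: 0.0115
```

```bash
python3 tq.py
```

```text
t 7.4 T [-0.054  0.203  0.032] each z [ 0.048 -0.019  0.072  0.027] e6 [0.31  0.104 0.037 0.021] yaw 167.78 pos [0.5825 0.1322 0.3623] F [-0.2 -0.3  0.4]
```

>>> jog_arm(steps=[[[0, 0, 0], [0, 0, 5]], [[0, 0, 0], [0, 0, 0]]])

```text
t: 7.6
tool_pos: [0.5825, 0.1322, 0.3623]
tool_rot: [0.469, 3.102, -0.003]
contact_force: [-0.8, -0.8, 1.0]
opening: 0.0113
```

```bash
python3 tq.py
```

```text
t 7.75 T [-0.061  0.253  0.013] each z [-0.     0.006  0.028  0.017] e6 [0.373 0.122 0.039 0.017] yaw 162.86 pos [0.5825 0.1322 0.3623] F [-0.5  0.   0.5]
```

>>> jog_arm(steps=[[[0, 0, 0], [0, 0, 4]], [[0, 0, 0], [0, 0, 0]]])

```text
t: 7.95
tool_pos: [0.5825, 0.1322, 0.3623]
tool_rot: [0.574, 3.084, -0.003]
contact_force: [-1.0, -0.8, 0.0]
opening: 0.0113
```

```bash
python3 tq.py
```

```text
t 8.1 T [-0.078  0.204  0.037] each z [0.017 0.056 0.066 0.01 ] e6 [0.311 0.104 0.037 0.021] yaw 158.94 pos [0.5825 0.1322 0.3623] F [-1.4  0.1 -0.6]
```

>>> jog_arm(steps=[[[0, 0, 0], [0, 0, 5]], [[0, 0, 0], [0, 0, 0]]])

```text
t: 8.3
tool_pos: [0.5825, 0.1322, 0.3623]
tool_rot: [0.707, 3.057, -0.003]
contact_force: [-1.0, 0.1, 0.6]
opening: 0.0117
```

```bash
python3 tq.py
```

```text
t 8.45 T [-0.044  0.248  0.016] each z [ 0.002  0.038 -0.003  0.028] e6 [0.373 0.122 0.039 0.017] yaw 154.01 pos [0.5825 0.1322 0.3623] F [-0.7  0.2  1.1]
```

>>> jog_arm(steps=[[[0, 0, 0], [0, 0, 4]], [[0, 0, 0], [0, 0, 0]]])

```text
t: 8.65
tool_pos: [0.5825, 0.1322, 0.3624]
tool_rot: [0.81, 3.031, -0.003]
contact_force: [-0.8, -0.2, 1.0]
opening: 0.0114
```

```bash
python3 tq.py
```

```text
t 8.8 T [-0.069  0.241  0.027] each z [-0.037  0.069  0.028  0.048] e6 [0.311 0.104 0.037 0.021] yaw 150.1 pos [0.5825 0.1322 0.3623] F [-1.4 -0.6  0.5]
```

>>> jog_arm(steps=[[[0, 0, 0], [0, 0, 5]], [[0, 0, 0], [0, 0, 0]]])

```text
t: 9.0
tool_pos: [0.5825, 0.1321, 0.3623]
tool_rot: [0.94, 2.993, -0.003]
contact_force: [-0.9, 0.5, 0.2]
opening: 0.0108
```

```bash
python3 tq.py
```

```text
t 9.15 T [-0.098  0.245  0.041] each z [0.069 0.029 0.036 0.031] e6 [0.373 0.122 0.039 0.017] yaw 145.16 pos [0.5825 0.1321 0.3623] F [-0.9 -0.1  0.6]
```

>>> jog_arm(steps=[[[0, 0, 0], [0, 0, 4]], [[0, 0, 0], [0, 0, 0]]])

```text
t: 9.35
tool_pos: [0.5825, 0.1321, 0.3623]
tool_rot: [1.041, 2.96, -0.003]
contact_force: [-0.9, -0.4, 0.2]
opening: 0.0114
```

```bash
python3 tq.py
```

```text
t 9.5 T [-0.078  0.281  0.161] each z [0.165 0.156 0.156 0.167] e6 [0.433 0.222 0.154 0.139] yaw 141.27 pos [0.5824 0.1321 0.3623] F [-0.5 -0.9  0.4]
```

>>> jog_arm(steps=[[[0, 0, 0], [0, 0, 4.5]], [[0, 0, 0], [0, 0, 0]]])

```text
t: 9.7
tool_pos: [0.5824, 0.1321, 0.3623]
tool_rot: [1.153, 2.917, -0.003]
contact_force: [-1.0, -1.2, 0.8]
opening: 0.011
```

```bash
python3 tq.py
```

```text
t 9.85 T [-0.081  0.258  0.344] each z [0.335 0.33  0.341 0.367] e6 [0.645 0.409 0.333 0.315] yaw 136.88 pos [0.5825 0.1321 0.3623] F [-1.3 -0.3  1. ]
```

>>> jog_arm(steps=[[[0, 0, 0], [0, 0, -8]], [[0, 0, 0], [0, 0, -8]], [[0, 0, 0], [0, 0, -8]], [[0, 0, 0], [0, 0, -8]], [[0, 0, 0], [0, 0, -8]], [[0, 0, 0], [0, 0, -8]], [[0, 0, 0], [0, 0, -8]], [[0, 0, 0], [0, 0, -8]]])

```text
t: 10.65
tool_pos: [0.5826, 0.1323, 0.3623]
tool_rot: [-0.645, 3.071, -0.002]
contact_force: [-1.3, 0.2, 0.8]
opening: 0.0112
```

>>> jog_arm(steps=[[[0, 0, 0], [0, 0, -8]], [[0, 0, 0], [0, 0, -8]], [[0, 0, 0], [0, 0, -8]], [[0, 0, 0], [0, 0, -4]], [[0, 0, 0], [0, 0, 0]]])

```text
t: 11.15
tool_pos: [0.5825, 0.1323, 0.3623]
tool_rot: [-1.403, 2.807, -0.001]
contact_force: [-0.9, -0.8, 0.1]
opening: 0.0116
```

```bash
python3 tq.py
```

```text
t 11.3 T [-0.096  0.223 -0.032] each z [-0.042 -0.043 -0.011 -0.033] e6 [-0.326 -0.138 -0.069 -0.034] yaw -126.96 pos [0.5825 0.1323 0.3623] F [-1.6  0.2  0.1]
```

>>> jog_arm(steps=[[[0, 0, 0], [0, 0, -2.6]], [[0, 0, 0], [0, 0, 0]], [[0, 0, 0], [0, 0, 0]], [[0, 0, 0], [0, 0, 0]]])

```text
t: 11.7
tool_pos: [0.5825, 0.1323, 0.3623]
tool_rot: [-1.46, 2.777, -0.001]
contact_force: [-1.1, 0.6, 0.2]
opening: 0.0116
```

```bash
python3 tq.py
```

```text
t 11.85 T [-0.073  0.229 -0.034] each z [-0.047 -0.061 -0.029 -0.001] e6 [-0.038 -0.023 -0.022 -0.027] yaw -124.5 pos [0.5825 0.1323 0.3623] F [-0.6 -0.2  0.6]
```

>>> jog_arm(steps=[[[0, 0, 0], [0, 0, 0]], [[0, 0, 0], [0, 0, 0]], [[0, 0, 0], [0, 0, 0]], [[0, 0, 0], [0, 0, 0]], [[0, 0, -3], [0, 0, 0]], [[0, 0, -4], [0, 0, 0]], [[0, 0, -3], [0, 0, 0]], [[0, 0, 0], [0, 0, 0]]], fingers=0)

```text
t: 12.65
tool_pos: [0.5821, 0.1323, 0.4634]
tool_rot: [-1.461, 2.779, 0.001]
contact_force: [-0.5, 0.2, 0.8]
opening: 0.0426
```

```bash
python3 st.py
python3 - <<'E'
from h import *
ci=ctrl.camera_info('wrist')
np.save('ci5.npy',ci,allow_pickle=True)
cv2.imwrite("pics/wrist5.png",ctrl.get_image('wrist')[:,:,::-1])
E
```

```text
t 12.65 pos [0.5821 0.1323 0.4634] q [ 9.900e-02 -4.200e-02  1.611e+00  1.000e-03  1.571e+00 -2.440e+00] F [-0.5  0.2  0.8] T [ 0.021 -0.006  0.022] op 0.0426
x [-0.567 -0.824 -0.002] y [-0.824  0.567 -0.001] z [ 0.002   0.0015 -1.    ] yaw x deg -124.53
```

View pics/wrist5.png

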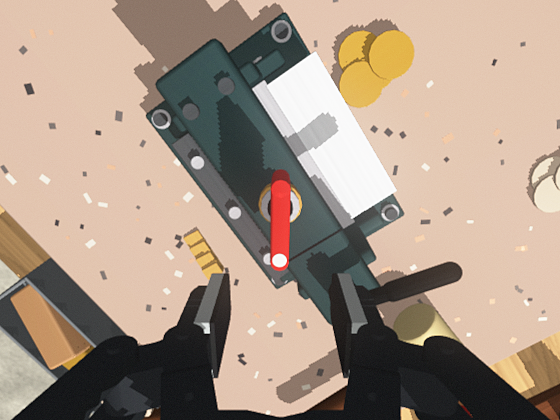

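```bash
python3 - <<'E'
from h import *
im=cv2.imread('pics/wrist5.png');ci=np.load('ci5.npy',allow_pickle=True).item()
for u,v in((462,268),(450,272),(393,293)): print(bp('',u,v,.192,ci).round(4))
x0,y0,w,s,z=.54,.22,.06,5000,.192
c=np.array([[x0+w,y0+w],[x0+w,y0-w],[x0-w,y0-w],[x0-w,y0+w]])
n=int(2*w*s); src=np.float32([pj('',np.array([*a,z]),ci) for a in c]); dst=np.float32([[0,0],[n,0],[n,n],[0,n]])
cv2.imwrite('pics/lev.png',cv2.warpPerspective(im,cv2.getPerspectiveTransform(src,dst),(n,n),flags=cv2.INTER_CUBIC))
E
python3 st.py .517 .235 .43 80
```

```text
[0.4992 0.2396 0.192 ]
[0.5077 0.2376 0.192 ]
[0.5495 0.2296 0.192 ]
t 12.7 pos [0.5818 0.1322 0.4609] q [ 9.900e-02 -4.100e-02  1.614e+00  1.000e-03  1.570e+00 -2.440e+00] F [-0.2 -0.3 -0.9] T [ 0.048  0.03  -0.055] op 0.0427
x [-0.567 -0.824 -0.   ] y [-0.824  0.567  0.002] z [-0.0014  0.0011 -1.    ] yaw x deg -124.53
shift cm [-4.79 11.16  3.11]
turn deg [ 4.0000e-02 -1.4000e-01  1.5547e+02]
```

View pics/lev.png

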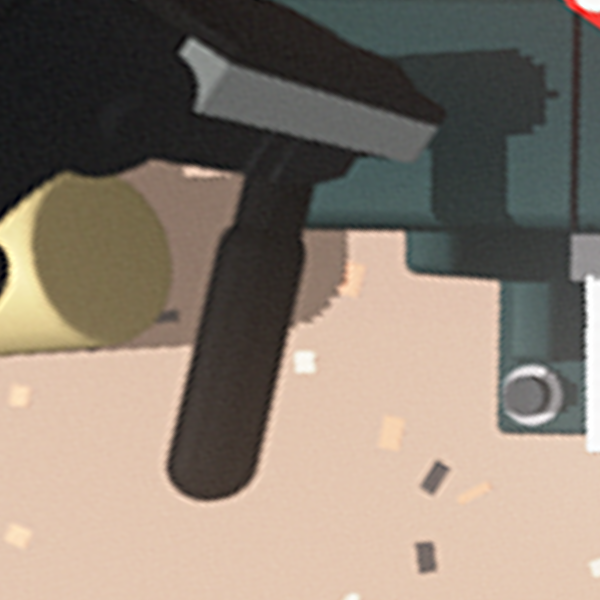

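>>> jog_arm(steps=[[[-1.6, 3.7, 0], [0, 0, 0]], [[-1.6, 3.7, 0], [0, 0, 0]], [[-1.6, 3.7, 0], [0, 0, 0]], [[0, 0, 0], [0, 0, 8.3]], [[0, 0, 0], [0, 0, 8.3]], [[0, 0, 0], [0, 0, 8.3]], [[0, 0, 0], [0, 0, 8.3]], [[0, 0, 0], [0, 0, 8.3]]])

```text
t: 13.5
tool_pos: [0.5134, 0.2383, 0.4444]
tool_rot: [0.336, -3.102, 0.003]
contact_force: [0.6, -0.2, 0.6]
opening: 0.0424
```

>>> jog_arm(steps=[[[0, 0, 0], [0, 0, 8.3]], [[0, 0, 0], [0, 0, 8.3]], [[0, 0, 0], [0, 0, 8.3]], [[0, 0, 0], [0, 0, 0]]])

```text
t: 13.9
tool_pos: [0.5123, 0.2381, 0.4347]
tool_rot: [-0.364, -3.088, 0.019]
contact_force: [0.1, -0.3, 0.5]
opening: 0.0427
```

```bash
python3 st.py .519 .2348 .4 169.5
python3 - <<'E'
from h import *
cv2.imwrite("pics/wrist6.png",ctrl.get_image('wrist')[:,:,::-1])
E
```

```text
t 13.9 pos [0.5123 0.2381 0.4347] q [ 0.303 -0.098  1.711  0.002  1.563 -1.033] F [ 0.1 -0.3  0.5] T [ 0.015 -0.037  0.004] op 0.0427
x [-0.972  0.232  0.031] y [ 0.232  0.973 -0.016] z [-0.0338 -0.0082 -0.9994] yaw x deg 166.55
shift cm [-0.84 -0.11  3.45]
turn deg [-0.86 -1.8  -2.93]
```

View pics/wrist6.png

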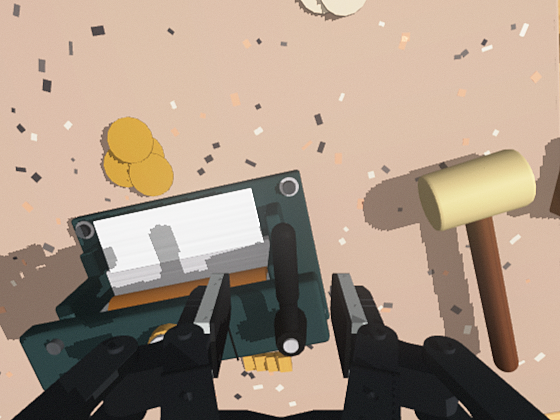

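>>> jog_arm(steps=[[[-0.8, -0.1, 2], [-0.9, -1.8, -2.9]], [[0, 0, 2], [0, 0, 0]], [[0, 0, 2], [0, 0, 0]], [[0, 0, 0], [0, 0, 0]]])

```text
t: 14.35
tool_pos: [0.5188, 0.2349, 0.3695]
tool_rot: [-0.261, -3.129, -0.0]
contact_force: [-0.3, -0.2, -0.3]
opening: 0.0428
```

```bash
python3 st.py .519 .2348 .35 169.5
```

```text
t 14.35 pos [0.5188 0.2349 0.3695] q [ 2.940e-01 -5.400e-02  1.779e+00  1.000e-03  1.418e+00 -1.110e+00] F [-0.3 -0.2 -0.3] T [-0.001 -0.055  0.062] op 0.0428
x [-0.986  0.166  0.002] y [ 0.166  0.986 -0.   ] z [-1.8e-03  2.0e-04 -1.0e+00] yaw x deg 170.45
shift cm [-0.02 -0.    1.95]
turn deg [-0.01 -0.1   0.95]
```

>>> jog_arm(steps=[[[0, 0, 1.5], [0, 0, 0.7]], [[0, 0, 0.4], [0, 0, 0]], [[0, 0, 0], [0, 0, 0]]])

```text
t: 14.65
tool_pos: [0.5189, 0.235, 0.3498]
tool_rot: [-0.277, -3.128, -0.0]
contact_force: [-1.3, 0.1, 0.0]
opening: 0.0428
```

```bash
python3 st.py .519 .2348 .35 169.5
python3 - <<'E'
from h import *
cv2.imwrite("pics/wrist7.png",ctrl.get_image('wrist')[:,:,::-1])
E
```

```text
t 14.65 pos [0.5189 0.235  0.3498] q [ 2.940e-01 -3.800e-02  1.797e+00  1.000e-03  1.383e+00 -1.100e+00] F [-1.3  0.1  0. ] T [ 0.006 -0.025 -0.005] op 0.0428
x [-0.984  0.176  0.001] y [0.176 0.984 0.   ] z [-1.3e-03  4.0e-04 -1.0e+00] yaw x deg 169.88
shift cm [-0.01 -0.01 -0.02]
turn deg [ 0.01 -0.07  0.38]
```

View pics/wrist7.png

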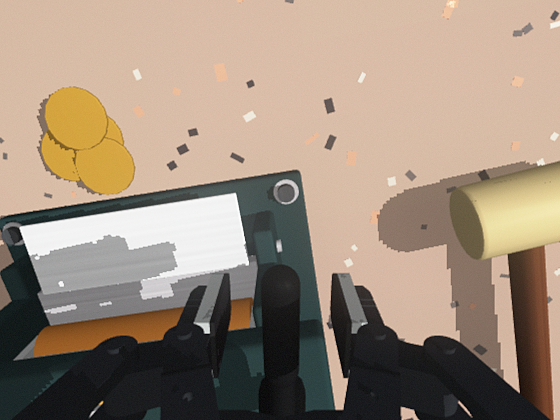

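>>> jog_arm(steps=[[[0, 0, 0], [0, 0, 0]], [[0, 0, 0], [0, 0, 0]], [[0, 0, 0], [0, 0, 0]], [[0, 0, 0], [0, 0, 0]], [[-0.02, 0.46, 0], [0, 0, 4]], [[-0.06, 0.92, 0], [0, 0, 8]], [[0, 0, 0], [0, 0, 0]]], fingers=-1, grip_force=20)

```text
t: 15.4
tool_pos: [0.523, 0.2486, 0.3514]
tool_rot: [0.61, 3.081, 0.003]
contact_force: [1.2, 1.0, -1.8]
opening: 0.014
```

```bash
cat > lv.py <<'E'
from st import *
o,M,p=st()
piv=np.array([.584,.2225]); a=np.degrees(np.arctan2(M[1,0],M[0,0])); d=p[:2]-piv
b=np.degrees(np.arctan2(d[1],d[0]))
print('yaw',a.round(2),'bearing',b.round(2),'r',np.linalg.norm(d).round(4),'lever rad by bearing',np.radians(179-b).round(3),'by yaw',np.radians(179-a).round(3))
E
python3 lv.py
```

```text
t 15.4 pos [0.523  0.2486 0.3514] q [ 3.150e-01 -1.800e-02  1.775e+00  1.000e-03  1.383e+00 -8.650e-01] F [ 1.2  1.  -1.8] T [ 0.241 -0.193  0.02 ] op 0.014
x [-0.924  0.381 -0.001] y [0.381 0.924 0.002] z [ 0.0014  0.0016 -1.    ] yaw x deg 157.58
yaw 157.58 bearing 156.81 r 0.0663 lever rad by bearing 0.387 by yaw 0.374
```

Swinging well. Continue.

>>> jog_arm(steps=[[[-0.06, 0.92, 0], [0, 0, 8]], [[-0.06, 0.92, 0], [0, 0, 8]], [[-0.06, 0.92, 0], [0, 0, 8]], [[-0.06, 0.92, 0], [0, 0, 8]], [[0, 0, 0], [0, 0, 0]]])

```text
t: 15.9
tool_pos: [0.5458, 0.2774, 0.3514]
tool_rot: [1.442, 2.791, 0.002]
contact_force: [1.7, 0.9, -1.0]
opening: 0.0142
```

```bash
python3 lv.py
```

```text
t 15.9 pos [0.5458 0.2774 0.3514] q [ 3.490e-01  6.000e-02  1.695e+00  1.000e-03  1.385e+00 -2.690e-01] F [ 1.7  0.9 -1. ] T [ 0.145 -0.214 -0.031] op 0.0142
x [-0.579  0.816  0.   ] y [0.816 0.579 0.001] z [ 0.001   0.0011 -1.    ] yaw x deg 125.36
yaw 125.36 bearing 124.79 r 0.0669 lever rad by bearing 0.946 by yaw 0.936
```

>>> jog_arm(steps=[[[-0.06, 0.92, 0], [0, 0, 8]], [[-0.02, 0.46, 0], [0, 0, 4]], [[0, 0, 0], [0, 0, 0]]])

```text
t: 16.2
tool_pos: [0.5574, 0.2839, 0.3514]
tool_rot: [-1.714, -2.631, -0.002]
contact_force: [1.2, 0.7, -1.6]
opening: 0.0138
```

```bash
python3 lv.py
```

```text
t 16.2 pos [0.5574 0.2839 0.3514] q [ 0.352  0.091  1.663  0.002  1.388 -0.064] F [ 1.2  0.7 -1.6] T [ 0.227 -0.241 -0.083] op 0.0138
x [-0.404  0.915  0.001] y [0.915 0.404 0.   ] z [-4.0e-04  1.5e-03 -1.0e+00] yaw x deg 113.83
yaw 113.83 bearing 113.43 r 0.0669 lever rad by bearing 1.144 by yaw 1.137
```

>>> jog_arm(steps=[[[0, 0.23, 0], [0, 0, 2]], [[0, 0, 0], [0, 0, 0]]])

```text
t: 16.4
tool_pos: [0.559, 0.2844, 0.3514]
tool_rot: [-1.748, -2.608, -0.002]
contact_force: [1.7, 2.3, -3.1]
opening: 0.0137
```

```bash
python3 lv.py
```

```text
t 16.4 pos [0.559  0.2844 0.3514] q [ 0.352  0.095  1.659  0.002  1.388 -0.038] F [ 1.7  2.3 -3.1] T [ 0.313 -0.252  0.073] op 0.0137
x [-0.38   0.925  0.002] y [0.925 0.38  0.   ] z [-7.e-04  2.e-03 -1.e+00] yaw x deg 112.34
yaw 112.34 bearing 111.98 r 0.0668 lever rad by bearing 1.17 by yaw 1.164
```

>>> jog_arm(steps=[[[0, 0.2, 0], [0, 0, 1.5]], [[0, 0, 0], [0, 0, 0]]])

```text
t: 16.6
tool_pos: [0.5604, 0.285, 0.3515]
tool_rot: [-1.778, -2.588, -0.002]
contact_force: [1.2, 2.1, -2.4]
opening: 0.014
```

```bash
python3 lv.py
```

```text
t 16.6 pos [0.5604 0.285  0.3515] q [ 0.352  0.098  1.655  0.002  1.388 -0.016] F [ 1.2  2.1 -2.4] T [ 0.271 -0.284 -0.018] op 0.014
x [-0.359  0.933  0.002] y [0.933 0.359 0.   ] z [-8.0e-04  2.3e-03 -1.0e+00] yaw x deg 111.03
yaw 111.03 bearing 110.68 r 0.0668 lever rad by bearing 1.192 by yaw 1.186
```

>>> jog_arm(steps=[[[0, 0.2, 0], [0, 0, 1.5]], [[0, 0, 0], [0, 0, 0]]])

```text
t: 16.8
tool_pos: [0.5619, 0.2856, 0.3514]
tool_rot: [-1.811, -2.564, 0.0]
contact_force: [-1.8, 0.7, -1.0]
opening: 0.0139
```

```bash
python3 lv.py
```

```text
t 16.8 pos [0.5619 0.2856 0.3514] q [0.352 0.103 1.651 0.002 1.391 0.01 ] F [-1.8  0.7 -1. ] T [0.143 0.038 0.124] op 0.0139
x [-0.334  0.942  0.002] y [ 0.942  0.334 -0.002] z [-0.0027  0.0015 -1.    ] yaw x deg 109.54
yaw 109.54 bearing 109.32 r 0.0668 lever rad by bearing 1.216 by yaw 1.212
```

>>> jog_arm(steps=[[[0, 0.2, 0], [0, 0, 1.0]], [[0, 0, 0], [0, 0, 0]]])

```text
t: 17.0
tool_pos: [0.5628, 0.286, 0.3514]
tool_rot: [-1.83, -2.546, 0.009]
contact_force: [0.4, 1.9, -0.8]
opening: 0.014
```

```bash
python3 lv.py
```

```text
t 17.0 pos [0.5628 0.286  0.3514] q [0.352 0.106 1.646 0.002 1.397 0.027] F [ 0.4  1.9 -0.8] T [ 0.146 -0.159  0.355] op 0.014
x [-0.319  0.948  0.002] y [ 0.948  0.319 -0.008] z [-0.0084 -0.0011 -1.    ] yaw x deg 108.58
yaw 108.58 bearing 108.43 r 0.0669 lever rad by bearing 1.232 by yaw 1.229
```

>>> jog_arm(steps=[[[0, 0, 0], [0, 0, 0]], [[0, 0, 0], [0, 0, 0]], [[0, 0, 0], [0, 0, 0]], [[0, 0, 0], [0, 0, 0]], [[0, 0, -3], [0, 0, 0]], [[0, 0, -4], [0, 0, 0]], [[0, 0, -4], [0, 0, 0]], [[0, 0, 0], [0, 0, 0]]], fingers=0)

```text
t: 17.8
tool_pos: [0.5645, 0.2854, 0.4645]
tool_rot: [-1.834, -2.545, 0.01]
contact_force: [-0.6, 0.1, 1.0]
opening: 0.0427
```

```bash
python3 st.py .583 .19 .46 109
python3 - <<'E'
from h import *
ci=ctrl.camera_info('wrist')
np.save('ci8.npy',ci,allow_pickle=True)
cv2.imwrite("pics/wrist8.png",ctrl.get_image('wrist')[:,:,::-1])
E
```

```text
t 17.8 pos [0.5645 0.2854 0.4645] q [0.351 0.044 1.523 0.    1.582 0.029] F [-0.6  0.1  1. ] T [ 0.02  -0.023 -0.039] op 0.0427
x [-0.316  0.949 -0.   ] y [ 0.949  0.316 -0.008] z [-0.0071 -0.0025 -1.    ] yaw x deg 108.44
shift cm [-9.64 -1.26  0.46]
turn deg [-0.43  0.01 -0.56]
```

View pics/wrist8.png

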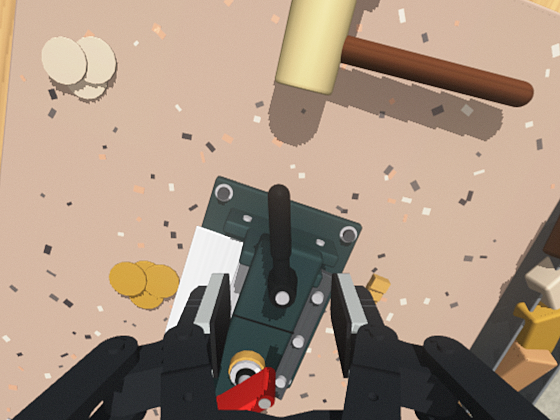

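>>> jog_arm(steps=[[[-4, 0, 0], [-0.4, 0, 0]], [[-4, 0, 0], [0, 0, 0]], [[-4, 0, 0], [0, 0, 0]], [[0, 0, 0], [0, 0, 0]]])

```text
t: 18.25
tool_pos: [0.6026, 0.1691, 0.4564]
tool_rot: [-1.829, -2.547, 0.012]
contact_force: [0.0, -0.6, -0.3]
opening: 0.0425
```

Run:
```python
from h import *
ci8=np.load('ci8.npy',allow_pickle=True).item()
a=bp('',283,298,.192,ci8);b=bp('',279,190,.192,ci8);d=b-a;print(a,b,np.linalg.norm(d),'lever',np.radians(179-np.degrees(np.arctan2(d[1],d[0]))))
ci=ctrl.camera_info('wrist');im=ctrl.get_image('wrist')[:,:,::-1].copy()
np.save('ci9.npy',ci,allow_pickle=True)
cv2.imwrite("pics/wrist9.png",im)
def rect(z,x0,y0,w,s,name):
    c=np.array([[x0+w,y0+w],[x0+w,y0-w],[x0-w,y0-w],[x0-w,y0+w]])
    n=int(2*w*s); src=np.float32([pj('',np.array([*q,z]),ci) for q in c]); dst=np.float32([[0,0],[n,0],[n,n],[0,n]])
    cv2.imwrite(name,cv2.warpPerspective(im,cv2.getPerspectiveTransform(src,dst),(n,n),flags=cv2.INTER_CUBIC))
rect(.217,.58,.13,.05,6000,'pics/rect9.png')
```

```text
[0.58560509 0.22340706 0.192     ] [0.55681965 0.30057585 0.192     ] 0.08236276096974551 lever 1.1963102019184275
```

View pics/wrist9.png

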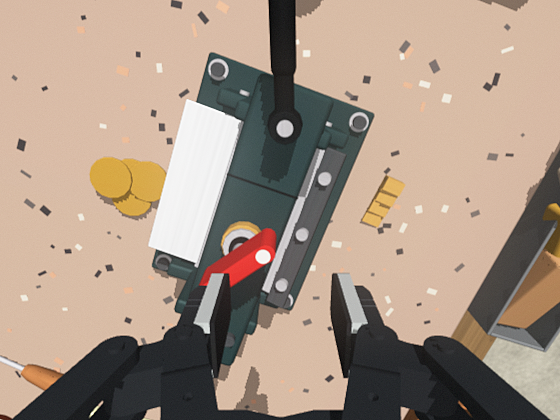

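View pics/rect9.png

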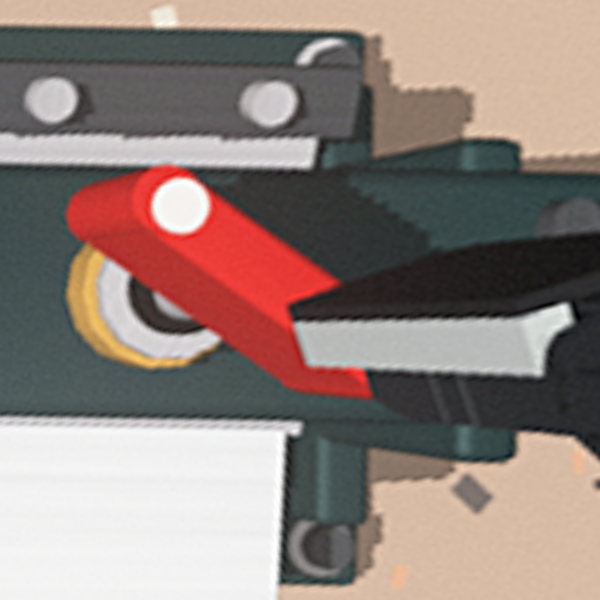

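```bash
python3 -c "
from station import ctrl
print(ctrl.finish_job())"
```

```text
the job is handed in; nothing more can be done
None
```

I set the gap and locked it, then handed the job in at about 18 s on the robot's clock. No verdict was reported.

- **Bottoming the screw:** I gripped the red wing and turned it clockwise about 120°. The wrist torque then rose to 0.34 N m, about 8° of wind-up. That is firmly bottomed and well short of forced.
- **Backing off:** I turned the wing back to about 90° from the extrapolated bottom, allowing about 1° for thread drag. The bottom is worked out from the torque slope; I did not measure the collar angle separately. After release, the wing read about 53–55° by eye in the wrist picture, against 55.5° when I let it go, so it stayed put.
- **Locking the lever:** I gripped the handle and swung it clockwise until the moment rose sharply at the stop. In the last wrist picture it measures 1.196 rad, against a stop at 1.2.
- **Bench and arm:** The gripper is clear above the splitter and touching nothing. I never touched any of the other items. The gold discs, step gauge and mallet looked undisturbed in the last pictures, but I did not measure the others again. All contact forces I read were only a few newtons.

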